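# Check the seal engraver's emergency stop and re-arm it

### The job

Do the morning safety check on the seal engraver: press the red mushroom stop button down until it latches, twist it clockwise by pushing its grip ridge round with a fingertip until it pops back up, and then press the blue reset button to re-arm the machine. Use only light touches of the fingertips, never gripping hard or forcing the red button; do not press the green start button, and leave the loose things on the desk where they stand.

Things in the scene. Friction and masses are not known exactly. Their poses are not given: they have to be found in the camera images.
- stop_top (a point): red mushroom stop on the console: centre of the top of its grip ridge, on the button's axis, moving with the head; x axis along the ridge, z up; 40 mm above the console top when up. Head 60 mm across with a low dome; the straight raised ridge across it is 52 mm long, 13 mm thick, its top 11 mm above the dome's middle, 17 mm above the rim. White arrows show the turning direction
- stop_press (a joint): depth of the mushroom button in m: 0 up, clicks into its latch at about 0.0075 (push a little past), end of travel 0.010. Pushing takes up to about 13 N. Let go before the click, it springs back up; after it, it stays down at about 0.007 until twisted
- stop_twist (a joint): turn of the mushroom head in rad: 0 at rest, growing clockwise seen from above, end stop 0.9. When latched, turning to about 0.5 frees the latch and the head springs up by itself (7 mm, so leave room under the fingertip); let go, it turns back to 0. It takes some 3 N sideways at the end of the ridge
- reset_top (a point): centre of the top of the blue reset push button: cap 24 mm across in a steel bezel 40 mm across, top 22 mm above the console when up, pressed straight down; 92 mm from the mushroom's axis. It and the green button, 70 mm apart, may be either way round
- reset (a joint): depth of the blue button in m: 0 up, 0.006 fully down; takes 5 N, springs back up; counts as pressed beyond 0.004
- start_top (a point): centre of the top of the green start push button, same size and form as the blue one; not to be pressed
- start (a joint): depth of the green button in m: 0 up, 0.006 fully down
- stone_mid (a point): centre of a loose upright seal stone, 26 x 26 x 60 mm, buff, standing on the desk to the right of the console
- paste_mid (a point): centre (18 mm up) of a loose porcelain seal-paste pot, 65 mm across, 37 mm high, white with a blue lid, on the desk to the right of the console
- jar_mid (a point): centre of a loose white jar with a white cap, 62 mm across, 95 mm high, on the desk to the right of the console
- paperweight_mid (a point): centre of a loose dark wooden paperweight, 32 x 190 x 26 mm, long along its own y, lying on the desk beyond the console
- engraver: fixed desktop engraver; origin on the desk under the middle of its grey console: 220 (x) x 150 (y) x 85 mm high. The mushroom's axis is 50 mm from the origin towards -x, the push buttons 35 mm towards +x and 35 mm to either side. To its left (+y 138 to 462 mm) is the machine bed with a gantry 310 mm high; its near column stands at x 70 to 140, y 150 to 180 mm

How it is judged:
By the outcome, as a careful person would: the job done as asked, in the order asked, and still so for the second after the job is handed in, with the robot touching nothing.
It also fails if it takes over 45 s, if anything falls off the work surface, if the arm or the gripper's body presses on something with over 40 N, if the wrist force passes 120 N, or if a joint passes its speed limit or range.

### The arm

A 6-joint arm with a two-finger parallel gripper is mounted at the origin on the work surface. World frame = base frame: x ahead of the robot, y to its left, z up, the work surface at z = 0. Lengths are in m, angles in rad, forces in N, time in s.
With the tool pointing down it reaches from about 0.275 to 0.75 m from the base axis. Payload 10.2 kg.
Tool frame: the origin (TCP) lies at the very end of the fingers, on their centre line; the grasp point (between the pads) lies 19 mm behind it (grip_point_offset is the distance from the TCP to the grasp point, in m); z points along the fingers, y is the line along which they close (so a half turn about z gives the same grasp; the last joint's range is limited). The gripper opens to 85 mm and grips with 20 to 120 N. Pads are 22 mm wide; open, the fingers measure 114 mm over their backs; the gripper's body (76 mm by 85 mm) begins 54 mm behind the grasp point. The pads swing forward as they close: fully open they stand 13 mm farther back than shut.
Start: joints at [-1.432, 0.313, 1.498, -0, 1.331, -0.223], TCP at [0.186, -0.491, 0.231] pointing down, gripper open.
Joint ranges: [-2.94, 2.94], [-0.97, 2.17], [0.19, 2.56], [-1.23, 4.37], [0.02, 3.11], [-2.88, 2.88]. Speed limits (rad/s): [2.39, 2.39, 3.01, 3.14, 3.14, 3.14].

### API

Orientations are given as a rotation vector (axis times angle).
In Python, from plant import read_state, capture, sign_off, grip_point_offset gives the robot as it stands. The module is installed in compiled form; this text tells all that it offers.
- The arm moves only by the tool move_arm, never from a script. Its argument "steps" is a list of rows, each a list of 7 numbers: the turn, a rotation vector about the tool's x, y, z in degrees, then the shift along the tool's x, y, z in units of 30 mm (1.0 is 30 mm), then the finger opening in mm, from 0 to 85.4. A call has 1 to 8 rows; each row is the pose to reach, as a shift and turn from the pose commanded when the call began, along the tool's axes at that moment; what a row does not reach only later rows make up. A row lasts 1/12 s, in which the tool goes at most 41.7 mm and 7.16 degrees, less where a joint would pass 70% of its speed; a pose out of reach is approached as far as the arm can. A call with a gripper value outside its range is refused whole. The fingers move at their own pace and stop on an object; "squeeze" is the grip in N (left out, the last holds). Time passes only in rows, so rows that repeat a pose let the fingers close. It gives the time, the measured TCP pose, the force, the opening and the grip force at its end, in the units of the state.
- read_state(): the state, without advancing time (a new reading comes with each control period).
- capture(name): name is "side" or "top" or "wrist"; returns a dict with "pixels" (420x560x3 uint8, red, green, blue), "depth" (420x560 float32, m along the optical axis (not along the pixel's ray), 0 where there is no reading), "vfov" (degrees; the focal length in pixels is half the picture's height over the tangent of half this angle, whatever the lens; pixels are square), "cx", "cy" (the principal point, pixels), "position" and "attitude" of the camera in the world. Camera axes: x right, y down, z forward; pixel columns grow to the right and rows downward; lengths in m; the calibration is good to about 2 mm. A picture is of the moment at which its call begins.
- sign_off(): hands the job in; it is judged then, once.
The state is a dict: "time": time; "joint_positions": joint angles; "qvel": joint speeds; "tau": joint torques, N m; "eef_pos": TCP position; "tool_rot": TCP orientation; "force": force on the tool from outside, world axes, zero at the start; "ft_torque": the same for the moment, N m; "grip_width": finger opening in m; "grip_force": force on a finger pad.
Only numpy, scipy, OpenCV 4.12 (cv2) and the standard library are available. Lean on these libraries where they do the work, as an engineer would, in place of code of your own. Each camera call takes 0.05 s, during which the arm holds its last target. There are 200 camera calls.

## Working session

There is one attempt and no reset: what is moved stays moved. The work goes in short steps, Python scripts to look and compute and a tool call to move; the robot and the scene stay as the last step left them, time stands still between calls to the robot, and variables do not carry over. Pictures are saved under pics/ and viewed, at most 10 in all, crops included, and the job is handed in when it is done.

Besides the shell and the picture viewer there is one more tool, called after "Call:" by a JSON object that holds its "fn" and its "kwargs". move_arm: Moves the arm, as the interface text tells. Its arguments: {"type":"object","properties":{"steps":{"type":"array"},"squeeze":{"type":"number"}},"required":["steps"]}

```bash
mkdir -p pics; cat > h.py <<'E'
import numpy as np, cv2
from plant import *
from scipy.spatial.transform import Rotation as R
def shot(n,f):
    c=capture(n); np.save(f'pics/{f}.npy',c,allow_pickle=True)
    cv2.imwrite(f'pics/{f}.png',c['pixels'][:,:,::-1]); return c
def att(c):
    a=np.array(c['attitude'],float)
    return a if a.shape==(3,3) else (R.from_rotvec(a).as_matrix() if a.size==3 else R.from_quat(a).as_matrix())
def pt(c,u,v,d=None):
    f=210/np.tan(np.radians(c['vfov'])/2)
    if d is None: d=c['depth'][int(v),int(u)]
    return np.array(c['position'])+att(c)@np.array([(u-c['cx'])/f*d,(v-c['cy'])/f*d,d])
def load(f): return np.load(f'pics/{f}.npy',allow_pickle=True).item()
E
python3 - <<'E'
from h import *
for n in('top','side'):
    c=shot(n,n+'0'); print(n,c['position'],c['attitude'],c['vfov'])
print(read_state())
E
```

```text
top [ 0.55103616 -0.10092023  0.73884435] [-2.18285763  2.21350916 -0.08291463] 54.52350685256703
side [ 0.54465313 -0.52328741  0.60336966] [-2.4200676   0.14071777 -0.06270612] 54.88572381709701
{'time': 0.1, 'joint_positions': array([-1.43238583e+00,  3.13384970e-01,  1.49838512e+00, -1.75313225e-05,
        1.33097118e+00, -2.23378331e-01]), 'qvel': array([-0.0015854 , -0.00125693, -0.00107639,  0.00158745,  0.00165695,
       -0.00025913]), 'tau': array([ 2.35648979e-03, -4.12898147e+01, -2.60139960e+01, -2.15723203e-04,
        3.05178699e-03,  9.92694993e-06]), 'eef_pos': array([ 0.18578474, -0.49077945,  0.2307879 ]), 'tool_rot': array([-3.08920109e+00, -5.65002108e-01, -4.98872936e-05]), 'force': array([-0.17093461,  0.03711058,  0.04593432]), 'ft_torque': array([ 0.03554031, -0.02056662, -0.01685516]), 'grip_force': 0.0, 'grip_width': 0.08579703753891452}
```

View pics/top0.png

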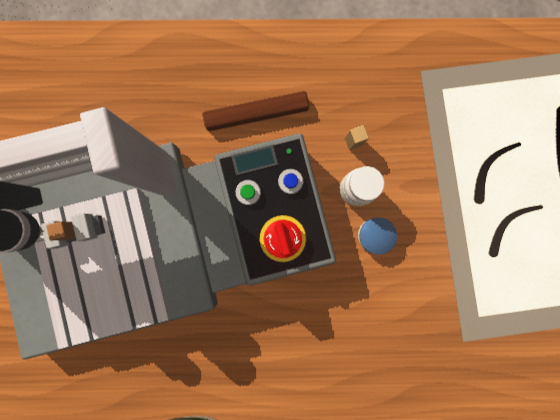

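View pics/side0.png

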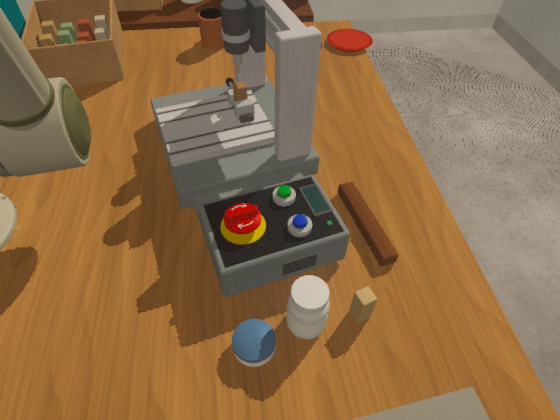

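The top view shows the console with the red stop at about (283,239), blue at (291,181) and green at (248,192). The jar and pot stand to its right and the gantry to its left. I'll enlarge the console next.

```bash
python3 - <<'E'
from h import *
c=load('top0'); im=c['pixels'][130:290,205:345,::-1]
cv2.imwrite('pics/crop.png',cv2.resize(im,None,fx=3.7,fy=3.7,interpolation=cv2.INTER_CUBIC))
hsv=cv2.cvtColor(c['pixels'],cv2.COLOR_RGB2HSV); 
box=np.zeros(hsv.shape[:2],bool); box[130:290,215:335]=1
H,S,V=hsv[...,0],hsv[...,1],hsv[...,2]
for n,m in dict(red=((H<6)|(H>174)),green=(H>45)&(H<75),blue=(H>110)&(H<130),yellow=(H>20)&(H<32)).items():
    v,u=np.nonzero(m&box&(S>150)&(V>80)); P=np.array([pt(c,a,b) for a,b in zip(u,v)])
    print(n,len(u),u.mean(),v.mean(),P.mean(0),np.median(P,0),np.percentile(P[:,2],[2,50,98]))
for u,v in [(230,240),(270,160),(310,200),(255,270)]: print(pt(c,u,v))
E
```

```text
red 1030 282.6019417475728 238.51844660194175 [ 0.5403575  -0.1098628   0.11578803] [ 0.54059473 -0.11007076  0.11236983] [0.10705269 0.11236983 0.12555919]
green 165 250.75757575757575 187.93939393939394 [ 0.61979627 -0.06160145  0.10481242] [ 0.61481624 -0.05712987  0.10621772] [0.08796115 0.10621772 0.10864744]
blue 156 290.36538461538464 180.35897435897436 [ 0.63057855 -0.12341946  0.10618174] [ 0.63093501 -0.12294855  0.10632286] [0.10317251 0.10632286 0.10844688]
yellow 417 280.6714628297362 236.35011990407673 [ 0.54338899 -0.10724993  0.08644079] [ 0.5465551  -0.10563003  0.08648229] [0.08385998 0.08648229 0.08881097]
[ 0.53780194 -0.02093348  0.03821848]
[ 0.66608779 -0.09177924  0.08891744]
[ 0.60109328 -0.15538315  0.08416552]
[ 0.49049485 -0.06564688  0.08476948]
```

View pics/crop.png

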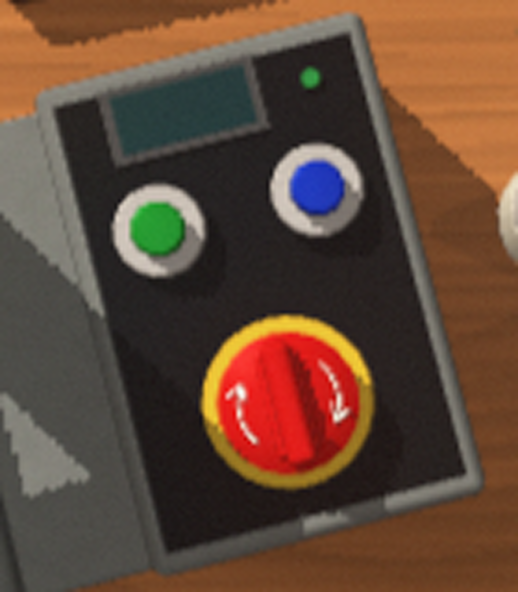

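```bash
python3 - <<'E'
from h import *
c=load('top0')
P=np.array([pt(c,u,v) for u in range(250,316) for v in range(205,275)])
q=P[(P[:,2]>.1205)&(np.hypot(P[:,0]-.54,P[:,1]+.11)<.04)][:,:]
r=cv2.minAreaRect((q[:,:2]*1000).astype(np.float32)); print(len(q),q.mean(0),r, np.percentile(q[:,2],[10,50,90]))
w,V=np.linalg.eigh(np.cov(q[:,:2].T)); print(V[:,1],np.degrees(np.arctan2(V[1,1],V[0,1])),np.sqrt(w))
B=np.array([.631,-.123]);a=np.radians(13.5);x=np.array([np.cos(a),np.sin(a)]);y=np.array([-x[1],x[0]])
print('axis from blue',B-85*x/1000+.035*y,'green',B+.07*y,'yaw tool x',R.from_rotvec(read_state()['tool_rot']).as_matrix().round(3))
# gantry and jar/pot positions
for n,(u,v) in dict(gantry=(100,125),jar=(367,185),pot=(378,236),jarlow=(350,200)).items(): print(n,pt(c,u,v))
E
```

```text
294 [ 0.54142813 -0.10908179  0.15726884] ((540.890869140625, -109.56470489501953), (50.71455383300781, 12.859929084777832), 14.03884506225586) [0.12229815 0.12400533 0.12572573]
[-0.96574338 -0.25949898] -164.9596642366566 [0.00375797 0.01433005]
axis from blue [ 0.54017797 -0.10880991] green [ 0.61465882 -0.05493411] yaw tool x [[ 0.935  0.354 -0.   ]
 [ 0.354 -0.935  0.001]
 [ 0.    -0.001 -1.   ]]
gantry [0.66747806 0.08635978 0.30636434]
jar [ 0.6229543  -0.24568268  0.09559378]
pot [ 0.54090942 -0.27554648  0.03688449]
jarlow [ 0.60270613 -0.22603494  0.05131063]
```

Call:
{"fn": "move_arm", "kwargs": {"steps": [[0,0,6.7,15.5,-7.7,1.5,0],[0,0,6.7,15.5,-7.7,1.5,0],[0,0,6.7,15.5,-7.7,1.5,0],[0,0,6.7,15.5,-7.7,1.5,0],[0,0,6.7,15.5,-7.7,1.5,0],[0,0,6.7,15.5,-7.7,1.5,0],[0,0,6.7,15.5,-7.7,1.5,0],[0,0,6.7,15.5,-7.7,1.5,0]], "squeeze": 20}}

```text
time: 0.77
eef_pos: [0.4126, -0.2457, 0.2023]
tool_rot: [-3.118, -0.383, 0.0]
force: [1.0, -1.2, -0.5]
grip_width: 0.0004
grip_force: 0.0
```

```bash
cat >> h.py <<'E'
def go(x,y,z,yaw):
    s=read_state(); M=R.from_rotvec(s['tool_rot']).as_matrix(); a=np.radians(yaw)
    T=np.array([[np.cos(a),np.sin(a),0],[np.sin(a),-np.cos(a),0],[0,0,-1]])
    print('t',s['time'],'eef',s['eef_pos'].round(4),'F',s['force'].round(2),'w',s['grip_width'])
    print('turn',np.degrees(R.from_matrix(M.T@T).as_rotvec()).round(2),'shift',(M.T@(np.array([x,y,z])-s['eef_pos'])/.03).round(3))
A=np.array([.5409,-.1093])
E
python3 - <<'E'
from h import *
go(*A,.150,14)
c=load('top0')
# bezel height around blue
for r in (.006,.015,.0175):
    z=[]
    for u in range(275,308):
        for v in range(165,198):
            p=pt(c,u,v)
            if abs(np.hypot(p[0]-.631,p[1]+.123)-r)<.0012: z.append(p[2])
    print(r,np.percentile(z,[10,50,90]))
E
```

```text
t 0.7667 eef [ 0.4126 -0.2457  0.2023] F [ 1.02 -1.21 -0.48] w 0.000401731461664186
turn [-0.01  0.01  0.02] shift [ 5.25  -3.375  1.743]
0.006 [0.10528326 0.10634951 0.1075545 ]
0.015 [0.09522866 0.09637014 0.09806638]
0.0175 [0.09412174 0.09649086 0.09797718]
```

Call:
{"fn": "move_arm", "kwargs": {"steps": [[0,0,0,5.25,-3.37,1.5,0],[0,0,0,5.25,-3.37,1.5,0],[0,0,0,5.25,-3.37,1.5,0],[0,0,0,5.25,-3.37,1.5,0],[0,0,0,5.25,-3.37,1.5,0],[0,0,0,5.25,-3.37,1.5,0],[0,0,0,5.25,-3.37,1.5,0],[0,0,0,5.25,-3.37,1.5,0]]}}

```text
time: 1.43
eef_pos: [0.5396, -0.1117, 0.1575]
tool_rot: [3.118, 0.383, -0.001]
force: [0.1, 0.0, -0.6]
grip_width: 0.0001
grip_force: 0.0
```

```bash
python3 - <<'E'
from h import *
go(*A,.126,14)
c=shot('side','s1'); im=c['pixels'][120:280,160:380,::-1]
cv2.imwrite('pics/s1c.png',cv2.resize(im,None,fx=3.5,fy=3.5,interpolation=cv2.INTER_CUBIC))
E
```

```text
t 1.4333 eef [ 0.5396 -0.1117  0.1575] F [ 0.09  0.04 -0.57] w 5.1181899028075025e-05
turn [-0.    0.03  0.02] shift [ 0.062 -0.068  1.048]
```

View pics/s1c.png

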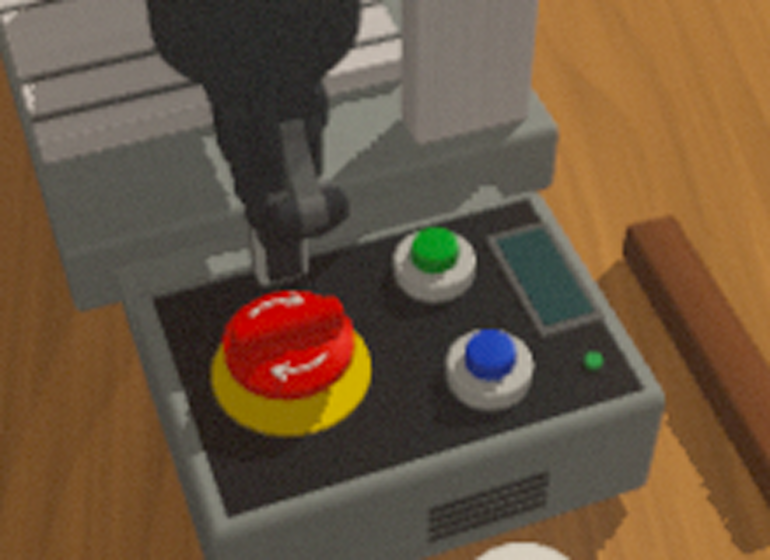

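The fingertip hangs right over the red ridge, and the arrows confirm that clockwise turns the far end to the right. Now I'll press.

Call:
{"fn": "move_arm", "kwargs": {"steps": [[0,0,0,0.06,-0.06,0.5,0],[0,0,0,0.06,-0.06,0.95,0],[0,0,0,0.06,-0.06,1.05,0],[0,0,0,0.06,-0.06,1.1,0],[0,0,0,0.06,-0.06,1.15,0],[0,0,0,0.06,-0.06,1.2,0],[0,0,0,0.06,-0.06,1.25,0],[0,0,0,0.06,-0.06,1.25,0]]}}

```text
time: 2.15
eef_pos: [0.5407, -0.1099, 0.1214]
tool_rot: [3.118, 0.382, -0.001]
force: [-5.3, -0.7, 6.4]
grip_width: -0.0001
grip_force: 3.1
```

Call:
{"fn": "move_arm", "kwargs": {"steps": [[0,0,0,0,0,0.04,0],[0,0,0,0,0,0.08,0],[0,0,0,0,0,0.12,0],[0,0,0,0,0,0.14,0],[0,0,0,0,0,0.14,0]]}}

```text
time: 2.57
eef_pos: [0.5408, -0.1099, 0.1176]
tool_rot: [3.117, 0.383, -0.0]
force: [-6.6, 0.4, 10.3]
grip_width: 0.0001
grip_force: 5.0
```

Call:
{"fn": "move_arm", "kwargs": {"steps": [[0,0,0,0,0,0.02,0],[0,0,0,0,0,0.04,0],[0,0,0,0,0,0.04,0]]}}

```text
time: 2.82
eef_pos: [0.5408, -0.1099, 0.1165]
tool_rot: [3.117, 0.383, -0.0]
force: [-7.3, 0.4, 11.2]
grip_width: -0.0001
grip_force: 5.4
```

Call:
{"fn": "move_arm", "kwargs": {"steps": [[0,0,0,0,0,0.02,0],[0,0,0,0,0,0.03,0],[0,0,0,0,0,0.03,0]]}}

```text
time: 3.07
eef_pos: [0.5408, -0.1099, 0.1157]
tool_rot: [3.117, 0.383, -0.0]
force: [-7.6, 0.2, 11.3]
grip_width: -0.0002
grip_force: 5.6
```

Back off slowly; contact should be lost at about z 0.118 if it latched.

Call:
{"fn": "move_arm", "kwargs": {"steps": [[0,0,0,0,0,-0.05,0],[0,0,0,0,0,-0.1,0],[0,0,0,0,0,-0.12,0],[0,0,0,0,0,-0.12,0]]}}

```text
time: 3.4
eef_pos: [0.5415, -0.1096, 0.1181]
tool_rot: [3.117, 0.383, 0.002]
force: [-0.2, 0.0, 3.6]
grip_width: -0.0002
grip_force: 1.2
```

Call:
{"fn": "move_arm", "kwargs": {"steps": [[0,0,0,0,0,-0.08,0],[0,0,0,0,0,-0.08,0],[0,0,0,0,0,-0.08,0]]}}

```text
time: 3.65
eef_pos: [0.5413, -0.1092, 0.1198]
tool_rot: [3.118, 0.383, 0.0]
force: [-0.4, -0.8, 0.1]
grip_width: 0.0001
grip_force: 0.0
```

It is latched. Next, raise, shift to the left of the ridge's far end, and lower.

Call:
{"fn": "move_arm", "kwargs": {"steps": [[0,0,0,0,0,-0.5,0],[0,0,0,0.8,-0.9,-0.5,0],[0,0,0,0.8,-0.9,-0.5,0],[0,0,0,0.8,-0.9,-0.2,0],[0,0,0,0.8,-0.9,0.0,0],[0,0,0,0.8,-0.9,0.17,0],[0,0,0,0.8,-0.9,0.17,0],[0,0,0,0.8,-0.9,0.17,0]]}}

```text
time: 4.32
eef_pos: [0.5576, -0.0776, 0.1141]
tool_rot: [-3.118, -0.382, 0.002]
force: [0.9, -0.2, 0.4]
grip_width: 0.0002
grip_force: 0.0
```

```bash
python3 - <<'E'
from h import *
print(read_state()['force'])
c=shot('side','s2'); im=c['pixels'][120:280,160:380,::-1]
cv2.imwrite('pics/s2c.png',cv2.resize(im,None,fx=3.5,fy=3.5,interpolation=cv2.INTER_CUBIC))
E
```

```text
[ 0.86411351 -0.23449438  0.41510306]
```

View pics/s2c.png

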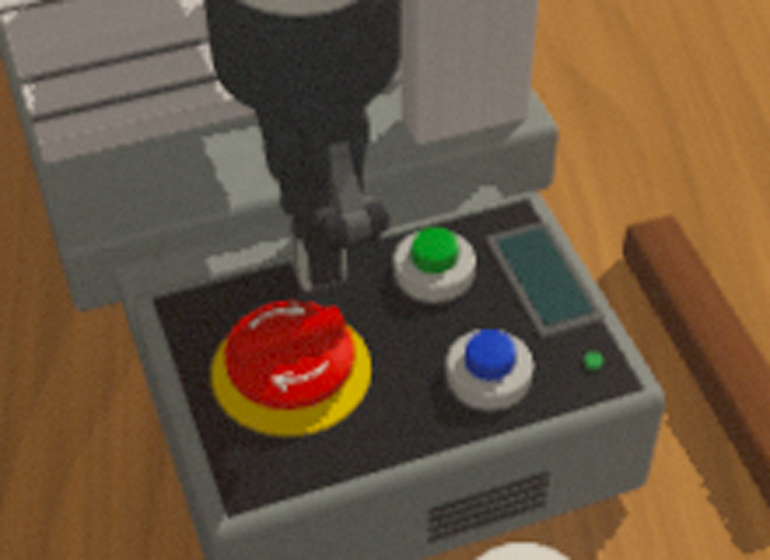

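The head is now visibly lower (latched), with the fingertip standing left of the ridge's far end. I'll approach sideways.

Call:
{"fn": "move_arm", "kwargs": {"steps": [[0,0,0,0,0.08,0,0],[0,0,0,0,0.16,0,0],[0,0,0,0,0.2,0,0],[0,0,0,0,0.2,0,0]]}}

```text
time: 4.7
eef_pos: [0.5596, -0.0834, 0.1148]
tool_rot: [3.118, 0.383, 0.001]
force: [0.3, 0.5, -0.2]
grip_width: -0.0
grip_force: 0.0
```

Call:
{"fn": "move_arm", "kwargs": {"steps": [[0,0,0,0,0.05,0,0],[0,0,0,0,0.1,0,0],[0,0,0,0,0.15,0,0],[0,0,0,0,0.15,0,0]]}}

```text
time: 5.03
eef_pos: [0.5606, -0.0876, 0.1146]
tool_rot: [3.118, 0.383, 0.0]
force: [-0.2, 0.3, -0.1]
grip_width: 0.0004
grip_force: 0.0
```

Call:
{"fn": "move_arm", "kwargs": {"steps": [[0,0,0,0,0.05,0,0],[0,0,0,0,0.1,0,0],[0,0,0,0,0.13,0,0],[0,0,0,0,0.13,0,0]]}}

```text
time: 5.37
eef_pos: [0.5616, -0.0912, 0.1146]
tool_rot: [-3.118, -0.383, -0.0]
force: [0.1, 0.3, 0.3]
grip_width: -0.0001
grip_force: 0.3
```

Call:
{"fn": "move_arm", "kwargs": {"steps": [[0,0,5,0.034,0.072,0,0],[0,0,10,0.061,0.148,0,0],[0,0,15,0.081,0.226,0,0],[0,0,20,0.094,0.305,0,0],[0,0,20,0.094,0.305,0,0]]}}

```text
time: 5.78
eef_pos: [0.5666, -0.0993, 0.1146]
tool_rot: [-3.137, 0.169, -0.0]
force: [0.4, 0.8, 0.3]
grip_width: -0.0
grip_force: 0.7
```

Call:
{"fn": "move_arm", "kwargs": {"steps": [[0,0,5,0.034,0.072,0,0],[0,0,8,0.05,0.117,0,0],[0,0,11,0.065,0.163,0,0],[0,0,14,0.077,0.21,0,0],[0,0,14,0.077,0.21,0,0]]}}

```text
time: 6.2
eef_pos: [0.5683, -0.1059, 0.1154]
tool_rot: [3.094, -0.544, 0.001]
force: [0.7, 1.6, 6.2]
grip_width: 0.0004
grip_force: 3.9
```

```bash
python3 - <<'E'
from h import *
print(read_state()['force'])
c=shot('side','s3'); im=c['pixels'][170:250,190:310,::-1]
cv2.imwrite('pics/s3c.png',cv2.resize(im,None,fx=6,fy=6,interpolation=cv2.INTER_CUBIC))
E
```

```text
[0.71406853 1.63654269 6.19064236]
```

View pics/s3c.png

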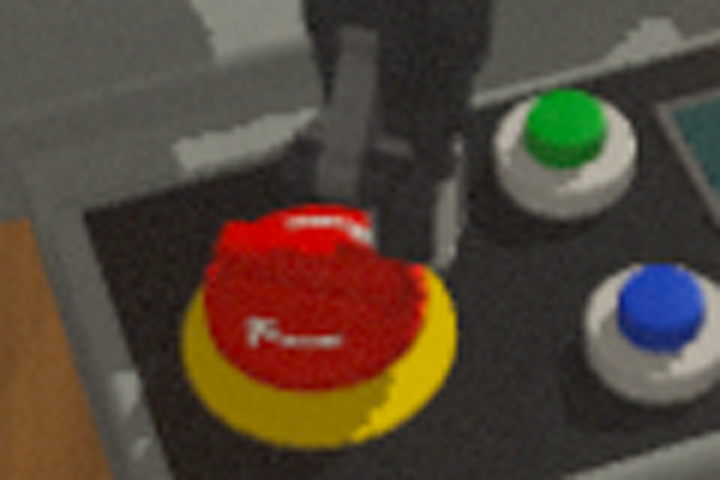

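The ridge has turned well round and the head pushes up at 6 N, so it popped and rests against the fingertip. I'll raise a little while holding the angle, then clear.

Call:
{"fn": "move_arm", "kwargs": {"steps": [[0,0,0,0,0,-0.1,0],[0,0,0,0,0,-0.15,0],[0,0,0,0,0,-0.15,0]]}}

```text
time: 6.5
eef_pos: [0.5682, -0.1056, 0.1194]
tool_rot: [-3.094, 0.543, -0.001]
force: [1.6, 1.3, 1.6]
grip_width: 0.0
grip_force: 0.7
```

Call:
{"fn": "move_arm", "kwargs": {"steps": [[0,0,0,0,-0.1,-0.1,0],[0,0,-5,0,-0.3,-0.2,0],[0,0,-10,0,-0.6,-0.4,0],[0,0,-15,0,-0.9,-0.7,0],[0,0,-20,0,-1.2,-1,0],[0,0,-20,0,-1.5,-1,0],[0,0,-20,0,-1.5,-1,0]]}}

```text
time: 7.08
eef_pos: [0.5838, -0.0621, 0.1491]
tool_rot: [-3.142, 0.001, -0.001]
force: [0.6, -0.2, 0.2]
grip_width: -0.0002
grip_force: 0.0
```

```bash
python3 - <<'E'
from h import *
go(.631,-.123,.150,0)
c=shot('side','s4'); im=c['pixels'][120:280,160:380,::-1]
cv2.imwrite('pics/s4c.png',cv2.resize(im,None,fx=3.5,fy=3.5,interpolation=cv2.INTER_CUBIC))
hsv=cv2.cvtColor(c['pixels'],cv2.COLOR_RGB2HSV)
for f in('s1','s2','s4'):
    d=load(f);P=np.array([pt(d,u,v) for u in range(200,280) for v in range(195,250)])
    q=P[(np.hypot(*(P[:,:2]-A).T)<.024)]; print(f,np.percentile(q[:,2],[10,50,75,90]))
E
```

```text
t 7.0833 eef [ 0.5838 -0.0621  0.1491] F [ 0.6  -0.25  0.16] w -0.00023011535198693426
turn [-0.   -0.02 -0.02] shift [ 1.573  2.029 -0.029]
s1 [0.11012407 0.11667165 0.12549638 0.15886828]
s2 [0.10564581 0.10938075 0.11796942 0.11920383]
s4 [0.08919163 0.11553222 0.12440855 0.12592702]
```

View pics/s4c.png

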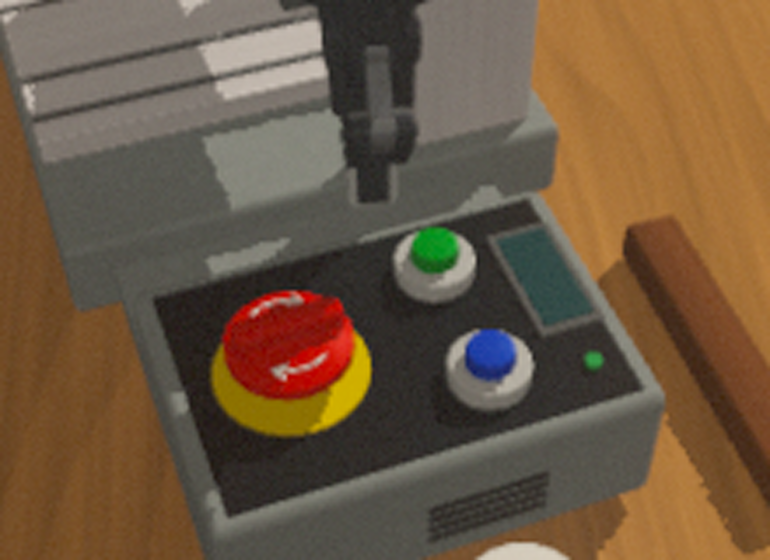

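The mushroom is back up and turned home, at the same height as before. On to the blue button.

Call:
{"fn": "move_arm", "kwargs": {"steps": [[0,0,0,1.57,2.03,-0.2,0],[0,0,0,1.57,2.03,-0.2,0],[0,0,0,1.57,2.03,-0.1,0],[0,0,0,1.57,2.03,0,0],[0,0,0,1.57,2.03,0.4,0],[0,0,0,1.57,2.03,0.9,0],[0,0,0,1.57,2.03,1.2,0],[0,0,0,1.57,2.03,1.2,0]]}}

```text
time: 7.8
eef_pos: [0.629, -0.1232, 0.1102]
tool_rot: [-3.14, -0.001, 0.008]
force: [-0.3, 0.5, -0.3]
grip_width: 0.0001
grip_force: 0.0
```

```bash
python3 - <<'E'
from h import *
go(.631,-.123,.1015,0)
E
```

```text
t 7.8 eef [ 0.629  -0.1232  0.1102] F [-0.33  0.51 -0.32] w 0.00010256451127253187
turn [-0.11  0.28  0.04] shift [ 0.067 -0.006  0.29 ]
```

Call:
{"fn": "move_arm", "kwargs": {"steps": [[0,0,0,0,0,0.1,0],[0,0,0,0,0,0.18,0],[0,0,0,0,0,0.26,0],[0,0,0,0,0,0.32,0],[0,0,0,0,0,0.32,0],[0,0,0,0,0,0.32,0]]}}

```text
time: 8.3
eef_pos: [0.6308, -0.1242, 0.104]
tool_rot: [-3.142, -0.001, -0.001]
force: [0.3, 1.3, 2.7]
grip_width: 0.0001
grip_force: 1.5
```

Call:
{"fn": "move_arm", "kwargs": {"steps": [[0,0,0,0,0,0.04,0],[0,0,0,0,0,0.08,0],[0,0,0,0,0,0.1,0],[0,0,0,0,0,0.1,0]]}}

```text
time: 8.63
eef_pos: [0.6308, -0.1243, 0.1011]
tool_rot: [3.142, 0.001, 0.001]
force: [-1.1, 2.5, 7.9]
grip_width: -0.0001
grip_force: 3.2
```

Fully down (5.9 mm, 8 N). Retreat.

Call:
{"fn": "move_arm", "kwargs": {"steps": [[0,0,0,0,0,-0.3,0],[0,0,0,0,0,-1,0],[0,0,0,0,0,-2,0],[0,0,0,0,0,-3,0],[0,0,0,-1,0,-3,0],[0,0,0,-2,0,-3,0],[0,0,0,-2,0,-3,0],[0,0,0,-2,0,-3,0]]}}

```text
time: 9.3
eef_pos: [0.5698, -0.1246, 0.191]
tool_rot: [3.141, -0.0, -0.0]
force: [-0.3, -0.4, 0.8]
grip_width: -0.0
grip_force: 0.0
```

```bash
python3 - <<'E'
from h import *
s=read_state(); print(s['eef_pos'],s['force'])
c=shot('side','s5')
E
```

```text
[ 0.56981167 -0.12458457  0.19097265] [-0.30188219 -0.35449228  0.75640063]
```

View pics/s5.png

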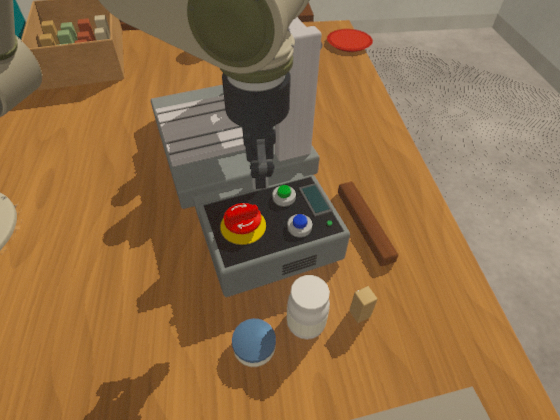

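The stop at (243,218) and the blue button at (300,224) are both up, the loose things are where they were, and the arm is clear.

```bash
python3 -c "from plant import *; print(sign_off())"
```

```text
the job is handed in; nothing more can be done
None
```

The safety check is done and handed in: I latched the red stop, twisted it clockwise until it popped back up, then pressed the blue reset fully down. The green button and the loose things were not touched.

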